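Cure the cast resin tiles

TASK

Swing the curing cabinet's door wide open by its handle, pull its tray all the way out, and turn over every cast tile on the bench so that they lie flat in the tray with their moulded face (raised border and boss) up, not on one another. Then push the tray fully home, shut the door, and only when it is shut slide the lamp slider until its grip lines up with the white mark. Leave the cup and the jar where they are, and let no tile fall off the bench.

Things in the scene. Friction and masses are not known exactly. Their poses are not given: they have to be found in the camera images.
- cabinet: Low grey curing cabinet, fixed to the bench, 180 deep (its x) x 260 wide (its y) x 100 high, with a white door in front. Origin: centre of its underside on the bench. Its x points away from the robot into the cabinet, its y to the left, z up. The roof's front edge is at x = -90; in front of it there is only the door. It stands turned by up to 0.1 rad.
- door (a joint): Door angle in rad: 0 shut, grows as the door swings out towards the robot and then to the left; stop at 2.1. Light friction (0.06 N m), stays where it is left. Wide open means at least a right angle (1.5). May start up to 0.05 ajar.
- door_hinge (a point): Point on the door's vertical hinge axis, 65 above the bench, at cabinet x = -90, y = +130 (left end). The door is a dished shell 260 wide, 94 high (4 to 98 above the bench) and 45 deep: shut, it reaches from cabinet x = -90 to -135.
- door_handle (a point): Grip point of the door handle: an upright square bar 12 x 12, 24 to 94 above the bench, its middle 35 in front of the door's outer face and 30 from the door's right (free) end, on two 8-wide stand-offs (at heights 34 and 84). This point is 65 above the bench, 230 along the door from the hinge axis and 80 in front of it. Pinch the bar from above by its left and right sides.
- tray (a joint): Tray travel in m: 0 fully home, grows as it slides out of the cabinet towards the robot (along cabinet -x), 0.17 fully out. Friction 1 N; stays where it is left. It runs clear only when the door is open wide.
- tray_floor (a point): Centre of the tray's floor (upper side), 20 above the bench; axes as the cabinet's. The floor inside the lips is 130 (x) x 224 (y); the lips all round are 4 thick and 8 high over the floor. There is room for three tiles side by side, long side along x. At travel 0 this point is at cabinet x = -17.
- tray_grip (a point): Grip point on the tray's pull: an upright black block 12 (x) x 16 (y), 20 to 86 above the bench, in the middle of the tray's front, 99 in front of the tray's centre (at travel 0, cabinet x = -116); this point is 72 above the bench. Covered by the shut door. Pinch it from above by its left and right sides.
- slider (a joint): Lamp slider position in m: 0 to 0.10 along its track, grows to the slider base's +y (left as seen from the robot). Friction 1.5 N; stays where left. The grip lines up with the white mark at 0.075. Starts at 0 to 0.03.
- slider_top (a point): Centre of the top of the slider's black grip, a block 28 (across the track) x 20 (along the track), 40 high, its top 54.5 above the bench; z up, y along the track. The track base is 40 wide, 150 long and 14 high, with a 6 high strip 26 wide along its robot side; fixed on the bench, turned by up to 0.2 rad.
- slider_mark (a point): Point over the white mark line beside the track, at the height of the grip's top: slider_top is here when the grip lines up.
- tile1: Cast white resin tile, 70 (x) x 40 (y) x 16 thick (z), 55 g, origin at its centre. Its +z side is the plain flat back; its -z side is the moulded face, with a 6 wide, 6 high raised border and a small round boss in the recess. At the start it lies on the bench with the back up (z up), long side within 0.4 rad of world y; done, its z points down. May be absent (None): two or three tiles are there.
- tile2: Cast white resin tile, 70 (x) x 40 (y) x 16 thick (z), 55 g, origin at its centre. Its +z side is the plain flat back; its -z side is the moulded face, with a 6 wide, 6 high raised border and a small round boss in the recess. At the start it lies on the bench with the back up (z up), long side within 0.4 rad of world y; done, its z points down. May be absent (None): two or three tiles are there.
- tile3: Cast white resin tile, 70 (x) x 40 (y) x 16 thick (z), 55 g, origin at its centre. Its +z side is the plain flat back; its -z side is the moulded face, with a 6 wide, 6 high raised border and a small round boss in the recess. At the start it lies on the bench with the back up (z up), long side within 0.4 rad of world y; done, its z points down. May be absent (None): two or three tiles are there.
- cup: Bystander: clear plastic mixing cup, 80 across, 100 high, loose on the bench left of the cabinet. Origin: centre of its underside.
- jar: Bystander: closed white jar, 68 across, 80 high, loose on the bench. Origin: centre of its underside.
Mind the look-alikes: they are no part of the job. Leave any pink look-alike of the tile3 alone. Several things look just like the part that bears slider: the one meant starts farthest from the robot's base.

How it is judged (in metres and radians):
On the way, in this order (a step that is already met when the one before it is completed fails the run):
1. the door is open to a right angle or nearly (over 1.4 rad) (value of joint door above 1.4 rad), for 0.2 s.
2. the tray is pulled out, the door still open (value of joint tray above 0.15 m and value of joint door above 1.3 rad), for 0.2 s.
3. every tile lies flat in the pulled-out tray, moulded face up (x of tile1 in the frame of tray_floor between -0.05 and 0.05 m and y of tile1 in the frame of tray_floor between -0.1 and 0.1 m and z of tile1 in the frame of tray_floor between 0.003 and 0.014 m and angle between each of tile1, tile2, tile3's own z axis and vertical above 2.95 rad and linear speed of each of tile1, tile2, tile3 below 0.03 m/s and x of tile2 in the frame of tray_floor between -0.05 and 0.05 m and y of tile2 in the frame of tray_floor between -0.1 and 0.1 m and z of tile2 in the frame of tray_floor between 0.003 and 0.014 m and x of tile3 in the frame of tray_floor between -0.05 and 0.05 m and y of tile3 in the frame of tray_floor between -0.1 and 0.1 m and z of tile3 in the frame of tray_floor between 0.003 and 0.014 m and value of joint tray above 0.12 m), for 0.2 s.
4. the tray is fully home (value of joint tray below 0.01 m), for 0.2 s.
5. the door is shut, the slider not yet at the mark (value of joint door below 0.06 rad and value of joint tray below 0.01 m), for 0.2 s.
6. the slider is at the mark (value of joint slider between 0.069 and 0.081 m and value of joint door below 0.06 rad), for 0.2 s.
At the end, for the whole second after the job is handed in: Every tile present lies flat (within about 0.19 rad) on the tray floor, moulded face up, none on another, at rest; tray within 10 mm of home; door within 0.06 rad of shut; slider within 6 mm of the white mark (all of step 6 and x of tile1 in the frame of tray_floor between -0.05 and 0.05 m and y of tile1 in the frame of tray_floor between -0.1 and 0.1 m and z of tile1 in the frame of tray_floor between 0.003 and 0.014 m and angle between each of tile1, tile2, tile3's own z axis and vertical above 2.95 rad and linear speed of each of tile1, tile2, tile3 below 0.03 m/s and x of tile2 in the frame of tray_floor between -0.05 and 0.05 m and y of tile2 in the frame of tray_floor between -0.1 and 0.1 m and z of tile2 in the frame of tray_floor between 0.003 and 0.014 m and x of tile3 in the frame of tray_floor between -0.05 and 0.05 m and y of tile3 in the frame of tray_floor between -0.1 and 0.1 m and z of tile3 in the frame of tray_floor between 0.003 and 0.014 m and value of joint tray below 0.01 m); the robot touches nothing.
It fails at once if a bystander was moved more than 30 mm (distance of any of cup, jar from where it was at the start of the episode above 0.03 m).
It fails at once if a tile fell off the bench (height (world z) of any of tile1, tile2, tile3 below -0.05 m).
Of tile1, tile2, tile3 only 2 to 3 are there at a start; the rules pass over those that are not, and their reading is None.
At some moment in a run one of tile1, tile2, tile3 may be knocked a few centimetres aside while the robot is not near it.
Once in a run the grip may slacken for a moment while it holds something.
It also fails if it takes over 210 s, if anything falls off the work surface, if the arm or the gripper's body presses on something with over 40 N, if the wrist force passes 120 N, or if a joint passes its speed limit or range.

ROBOT

A 6-joint arm with a two-finger parallel gripper is mounted at the origin on the work surface. World frame = base frame: x ahead of the robot, y to its left, z up, the work surface at z = 0. Lengths are in mm, angles in rad, forces in N, time in s.
With the tool pointing down it reaches from about 400 to 825 mm from the base axis. Payload 7 kg.
Tool frame: the origin (TCP) lies at the very end of the fingers, on their centre line; the grasp point (between the pads) lies 19 mm behind it; z points along the fingers, y is the line along which they close (so a half turn about z gives the same grasp; the last joint's range is limited). The gripper opens to 88 mm and grips with 3 to 60 N. Pads are 19 mm wide; open, the fingers measure 130 mm over their backs; the gripper's body (78 mm by 193 mm) begins 47 mm behind the grasp point.
Start: joints at [1.582, 0.359, 0.012, 0, -1.224, -0.288], TCP at [184.473, 649.28, 226.561] pointing down, gripper open.
Joint ranges: [-3.07, 3.07], [-1.43, 2.12], [-1.02, 1.25], [-3.03, 1.67], [-3.05, -0], [-3.03, 3.03]. Speed limits (rad/s): [2.39, 2.39, 3.01, 3.14, 3.14, 3.14].

INTERFACE

Orientations are given as a unit quaternion [x, y, z, w].
In Python, from plant import bot gives the robot as it stands. Calls block until the motion is done:
- bot.move_ptp(position, orientation): joint-space move of the TCP to a pose.
- bot.line_to(position, velocity=150, ori=None): straight line of the TCP; ori=None keeps the orientation; velocity is the mean speed in mm/s.
- bot.move_joints(angles): joint-space move.
- bot.move_gripper(opening, force=None): finger opening in mm; force is the grip in N (None keeps the last); returns when the fingers have stopped.
- bot.pause(seconds).
- bot.solve_ik(position, orientation): joint angles nearest the present ones, or None.
- bot.read_state(): the state.
- bot.camera(name): name is "scene" or "top"; returns the picture (420x560x3 uint8, red, green, blue); there is no depth.
- bot.get_calibration(name): a dict with "fx", "fy", "cx", "cy" (pixels), "view" (4x4, takes a point from world to camera coordinates). Camera axes: x right, y up, looking along -z (the intrinsics and any distortion apply to the point x, -y, -z); pixel columns grow to the right and rows downward; lengths in mm; the calibration is good to about 2 mm. A picture is of the moment at which its call begins. get_calibration takes no time and is no camera call.
A pose or a line that the arm cannot do raises bot.Unreachable and nothing moves.
- bot.close_job(): hands the job in; it is judged then, once.
The state is a dict: "t": time; "joint_pos": joint angles; "qvel": joint speeds; "tau": joint torques, N m; "tcp_pos": TCP position; "eef_rot": TCP orientation; "contact_force": force on the tool from outside, world axes, zero at the start; "moment": the same for the moment, N m; "width": finger opening in mm; "finger_force": force on a finger pad.
Only numpy, scipy, OpenCV 4.12 (cv2) and the standard library are available. Lean on these libraries where they do the work, as an engineer would, in place of code of your own. Each camera call takes 0.05 s, during which the arm holds its last target. There are 200 camera calls.

## Working session

There is one attempt and no reset: what is moved stays moved. The work goes in short steps, each a Python script; the robot and the scene stay as the last script left them, time stands still between calls to the robot, and variables do not carry over. Pictures are saved under pics/ and viewed, at most 14 in all, crops included, and the job is handed in when it is done.

```bash
ls; mkdir -p pics; python3 - <<'E'
from plant import bot
import cv2,numpy as np
for n in("scene","top"):
    im=bot.camera(n); cv2.imwrite(f"pics/{n}0.png",im[:,:,::-1]); c=bot.get_calibration(n); print(n,c)
s=bot.read_state();print({k:s[k] for k in("t","tcp_pos","eef_rot","width","contact_force")})
E
```

```text
pics
scene {'fx': 427.8082550819503, 'fy': 427.8082550819503, 'cx': 272.885043275573, 'cy': 209.7363743973975, 'view': array([[-7.95790893e-01,  6.05253070e-01,  1.96360950e-02,
         4.77323099e+02],
       [-3.68258977e-01, -5.09421393e-01,  7.77737212e-01,
         1.35967211e+02],
       [ 4.80730882e-01,  6.11685022e-01,  6.28282781e-01,
        -1.50012016e+03],
       [ 0.00000000e+00,  0.00000000e+00,  0.00000000e+00,
         1.00000000e+00]])}
top {'fx': 440.5140841156926, 'fy': 440.5140841156926, 'cx': 282.7533514843979, 'cy': 215.75474571330648, 'view': array([[-1.08673888e-02, -9.99938414e-01, -2.25113789e-03,
        -1.57685354e+01],
       [ 9.98085181e-01, -1.09842859e-02,  6.08713110e-02,
        -5.76396348e+02],
       [-6.08922893e-02, -1.58531516e-03,  9.98143084e-01,
        -1.20587184e+03],
       [ 0.00000000e+00,  0.00000000e+00,  0.00000000e+00,
         1.00000000e+00]])}
{'t': 0.1, 'tcp_pos': array([184.36190276, 648.88075508, 225.69741119]), 'eef_rot': array([ 9.90431973e-01, -1.37999813e-01, -3.73202954e-05,  7.46770252e-04]), 'width': 87.70481021994557, 'contact_force': array([-0.12248613,  0.66781248,  0.68826455])}
```

View pics/scene0.png

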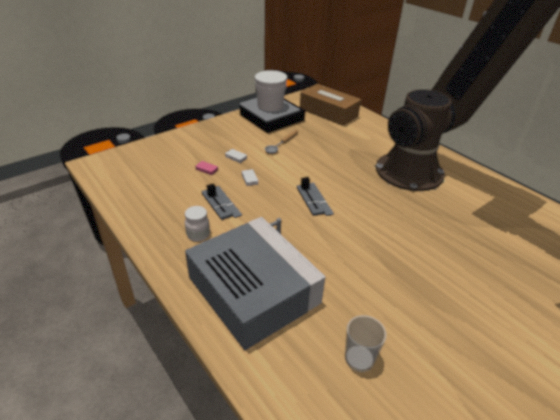

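View pics/top0.png

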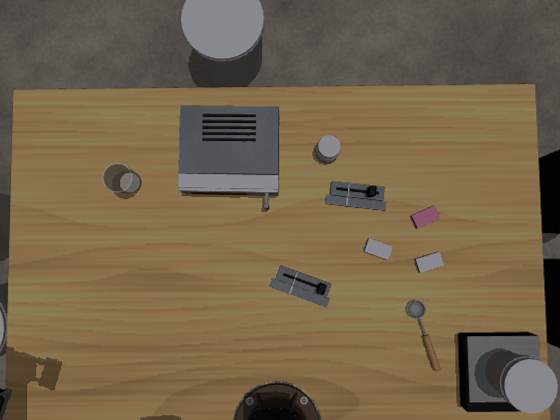

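The scene view and the top view agree. There are two white tiles, at top (378,249) and (429,262), and a pink look-alike at (425,217). The cabinet roof is at (180-280, 107-175) with its handle at (266,200). Of the two sliders, the far one is at (355,195) with its grip at (372,191) and its mark at (348,194). The cup is at (122,180) and the jar at (328,148).

```bash
cat > h.py <<'E'
from plant import bot
import cv2,numpy as np
from scipy.spatial.transform import Rotation as R
def cast(n,px,z):
    c=bot.get_calibration(n);V=np.array(c["view"]);px=np.atleast_2d(px).astype(float)
    d=np.c_[(px[:,0]-c["cx"])/c["fx"],-(px[:,1]-c["cy"])/c["fy"],-np.ones(len(px))]@V[:3,:3]
    o=-V[:3,:3].T@V[:3,3]
    return o+d*((z-o[2])/d[:,2])[:,None]
def proj(n,p):
    c=bot.get_calibration(n);V=np.array(c["view"]);q=np.atleast_2d(p)@V[:3,:3].T+V[:3,3]
    return np.c_[c["cx"]+c["fx"]*q[:,0]/-q[:,2],c["cy"]-c["fy"]*q[:,1]/-q[:,2]]
def down(yaw): # tool down, closing line y along world angle yaw
    y=np.array([np.cos(yaw),np.sin(yaw),0]);z=np.array([0,0,-1.]);x=np.cross(y,z)
    return R.from_matrix(np.c_[x,y,z]).as_quat()
def snap(n,name=None,box=None,k=1):
    im=bot.camera(n)
    if name:
        v=im[:,:,::-1]
        if box: v=v[box[1]:box[3],box[0]:box[2]]
        cv2.imwrite(f"pics/{name}.png",cv2.resize(v,None,fx=k,fy=k,interpolation=cv2.INTER_CUBIC))
    return im
def blobs(mask,amin=30):
    cs,_=cv2.findContours(mask.astype(np.uint8),cv2.RETR_EXTERNAL,cv2.CHAIN_APPROX_NONE)
    return [c for c in cs if cv2.contourArea(c)>amin]
def tiles(im,n="top",z=16):
    hsv=cv2.cvtColor(im,cv2.COLOR_RGB2HSV)
    m=(hsv[...,1]<60)&(hsv[...,2]>130)
    out=[]
    for c in blobs(m):
        p=cast(n,c[:,0,:],z)[:,:2].astype(np.float32)
        (cx,cy),(w,h),a=cv2.minAreaRect(p); 
        if w<h: a+=90
        out.append((round(cx,1),round(cy,1),round(max(w,h),1),round(min(w,h),1),round(float(np.deg2rad(a)),3),c[:,0].mean(0).round(1).tolist()))
    return out
E
python3 - <<'E'
from h import *
im=snap("top","crop1",(170,95,450,305),2.8)
for t in tiles(im): print(t)
hsv=cv2.cvtColor(im,cv2.COLOR_RGB2HSV)
# cabinet: unsaturated region
m=((hsv[...,1]<90)); m[:95]=0;m[230:]=0;m[:,:165]=0;m[:,295:]=0
for c in blobs(m,300):
    print(cv2.boundingRect(c), cv2.boxPoints(cv2.minAreaRect(c)).round(1).tolist())
d=(hsv[...,2]<45);d[:150]=0;d[320:]=0
for c in blobs(d,10): 
    q=c[:,0].mean(0); print("dark",q.round(1),cv2.contourArea(c),cast("top",q,54.5).round(1))
E
```

```text
(107.0, -689.9, 140.0, 139.1, 0.765, [530.7, 385.9])
(278.0, 753.9, 83.9, 5.5, 0.028, [0.7, 327.5])
(444.2, -425.8, 67.6, 38.1, 1.866, [429.6, 261.8])
(482.8, -285.8, 67.9, 38.4, 1.21, [378.5, 248.3])
(671.8, 131.3, 277.3, 46.3, 1.542, [222.3, 183.3])
(773.2, -153.4, 59.8, 58.1, 0.766, [328.9, 145.4])
(1114.2, 147.3, 231.8, 167.4, 1.559, [221.9, 23.5])
(178, 106, 102, 104) [[177.5, 207.8000030517578], [178.89999389648438, 104.69999694824219], [279.20001220703125, 106.0], [277.79998779296875, 209.1999969482422]]
dark [312.  284.8] 111.0 [[388.5 -98.1  54.5]]
dark [288.3 275.8] 16.5 [[413.  -35.1  54.5]]
dark [552.  288.6] 839.0 [[ 371.7 -736.9   54.5]]
dark [216. 193.] 59.0 [[637.5 157.6  54.5]]
dark [342.2 188.8] 15.5 [[ 645.2 -183.6   54.5]]
dark [364.8 190.8] 113.5 [[ 639.1 -244.5   54.5]]
dark [550.3 192.3] 1440.5 [[ 629.3 -744.7   54.5]]
```

View pics/crop1.png

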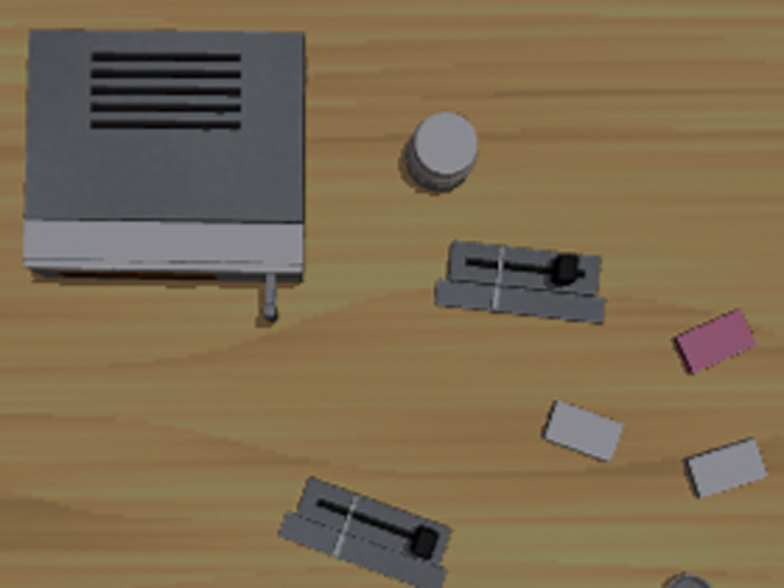

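The crop shows roof corners at about crop (29,30), (305,33), (24,220) and (303,222), with the handle top near (269,309). The far slider's base runs (450,240)-(602,257), its mark (502,250)-(497,308) and its grip (567,268). Next I compute poses and check reachability.

```bash
cat >> h.py <<'E'
def tool(tilt,head,flip=1): # tool z = down tilted towards heading (rad); closing axis horizontal, perpendicular
    h=np.array([np.cos(head),np.sin(head),0]);z=np.array([0,0,-np.cos(tilt)])+np.sin(tilt)*h
    y=flip*np.array([-np.sin(head),np.cos(head),0]);return R.from_matrix(np.c_[np.cross(y,z),y,z]).as_quat()
def cab(p): # cabinet frame -> world
    c,s=np.cos(CY),np.sin(CY);p=np.asarray(p,float);return np.array([CO[0]+c*p[0]-s*p[1],CO[1]+s*p[0]+c*p[1],p[2]])
def handle(th):
    d=np.array([-np.sin(th),-np.cos(th)]);n=np.array([-np.cos(th),np.sin(th)])
    return cab(np.r_[np.array([-90,130])+230*d+80*n,65])
E
python3 - <<'E'
import h
from h import *
P=lambda a:np.array(a,float)/2.8+[170,95]
roof=cast("top",P([[29,30],[305,33],[24,220],[303,222]]),100);print(roof.round(1))
mid=lambda i,j:(roof[i]+roof[j])/2
print("widths",np.linalg.norm(roof[0]-roof[1]),np.linalg.norm(roof[2]-roof[3]),np.linalg.norm(mid(0,1)-mid(2,3)))
for e in((0,1),(2,3)):
    d=roof[e[0]]-roof[e[1]];print("yaw",np.arctan2(-d[0],d[1]))
print("centre",roof.mean(0))
print("door front top corners",cast("top",P([[23,263],[302,268]]),98).round(1))
print("handle top",cast("top",P([269,309]),94).round(1))
print("slot/grip",cast("top",P([567,266]),54.5).round(1)," mark z6,z14",cast("top",P([497,308]),6).round(1),cast("top",P([502,250]),14).round(1))
b=cast("top",P([[450,240],[602,257]]),14);print("base",b.round(1),np.linalg.norm(b[0]-b[1]))
b=cast("top",P([[435,304],[604,323]]),0);print("strip",b.round(1))
E=cv2.cvtColor(bot.camera("scene"),cv2.COLOR_RGB2BGR);cv2.imwrite("pics/sc.png",cv2.resize(E[120:360,170:410],None,fx=2.5,fy=2.5,interpolation=cv2.INTER_CUBIC))
E
```

```text
[[864.2 244.1 100. ]
 [858.3 -15.3 100. ]
 [684.3 248.1 100. ]
 [679.5 -11.6 100. ]]
widths 259.38319647504636 259.7160871095905 179.39400984284768
yaw -0.02262810537123099
yaw -0.018441728568470067
centre [771.56919607 116.33669627 100.        ]
door front top corners [[644.3 249.4  98. ]
 [636.7 -10.2  98. ]]
handle top [[599.2  21.   94. ]]
slot/grip [[ 641.  -265.3   54.5]]  mark z6,z14 [[ 605.1 -204.1    6. ]] [[ 662.5 -209.1   14. ]]
base [[ 673.2 -157.3   14. ]
 [ 654.4 -308.7   14. ]] 152.54567953385322
strip [[ 610.4 -142.6    0. ]
 [ 589.3 -312.3    0. ]]
```

View pics/sc.png

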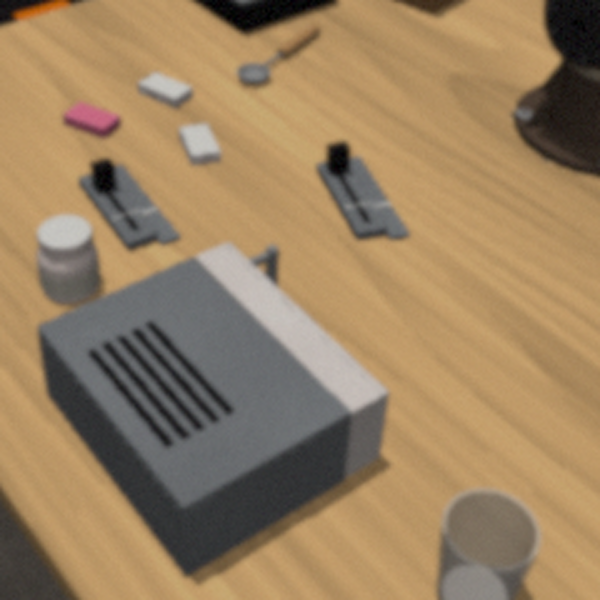

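The numbers agree: the roof measures 259.6 × 179.4 (nominal 260 × 180), and the handle is within 1 mm of its prediction. Next is the reachability check.

```bash
sed -i '/^def tiles/i CO=np.array([771.6,116.3]);CY=-0.0212' h.py
python3 - <<'E'
from h import *
print("h0",handle(0).round(1),"h1.75",handle(1.75).round(1))
q0=bot.read_state()["joint_pos"]
def ik(p,q):
    try:r=bot.solve_ik(list(p),list(q))
    except Exception as e: return None
    return None if r is None else np.round(r,2)
for f in(0,np.pi):
    for th in(0,.4,.8,1.2,1.6,1.8):
        p=handle(th);p[2]=46;print("door",round(f,1),th,ik(p,down(np.pi/2+CY-th+f)))
for t in((483,-286,1.21),(444,-426,1.866)):
  for fl in(1,-1):
    for hd in(t[2]-np.pi/2,t[2]+np.pi/2):
        print("pick",t[0],fl,round(hd,2),[ik((t[0],t[1],10),tool(np.deg2rad(a),hd,fl)) for a in(50,)])
for fl in(1,-1):
  for hd in(np.pi/2+CY,-np.pi/2+CY):
    for dy in(30,-50): print("place",fl,round(hd,2),dy,ik(cab((-207,dy,60)),tool(np.deg2rad(70),hd,fl)))
E
```

```text
h0 [599.5  19.9  65. ] h1.75 [474.9 372.4  65. ]
door 0 0 [ 0.36  0.41 -0.37  0.   -0.79 -1.95]
door 0 0.4 [ 0.51  0.3  -0.55 -0.   -0.72 -2.5 ]
door 0 0.8 None
door 0 1.2 [ 0.9   0.28 -0.59  0.   -0.71  2.59]
door 0 1.6 [ 0.98  0.37 -0.44  0.   -0.76  2.11]
door 0 1.8 [ 0.99  0.43 -0.34  0.   -0.8   1.9 ]
door 3.1 0 [ 0.36  0.41 -0.37  0.   -0.79  1.19]
door 3.1 0.4 [ 0.51  0.3  -0.55  0.   -0.72  0.64]
door 3.1 0.8 [ 0.72  0.25 -0.63  0.   -0.69  0.03]
door 3.1 1.2 [ 0.9   0.28 -0.59  0.   -0.71 -0.55]
door 3.1 1.6 [ 0.98  0.37 -0.44  0.   -0.76 -1.03]
door 3.1 1.8 [ 0.99  0.43 -0.34  0.   -0.8  -1.24]
pick 483 1 -0.36 [array([-1.08,  0.44, -0.78, -2.13, -0.64,  1.18])]
pick 483 1 2.78 [array([-0.25,  0.92,  0.23, -0.09, -1.75,  1.48])]
pick 483 -1 -0.36 [array([-1.08,  0.44, -0.78, -2.13, -0.64, -1.96])]
pick 483 -1 2.78 [array([-0.25,  0.92,  0.23, -0.09, -1.75, -1.66])]
pick 444 1 0.3 [array([-1.1 ,  0.57, -0.21, -1.13, -0.99,  0.59])]
pick 444 1 3.44 [array([-0.22,  0.86, -0.11,  0.39, -1.42,  1.86])]
pick 444 -1 0.3 [array([-1.1 ,  0.57, -0.21, -1.13, -0.99, -2.55])]
pick 444 -1 3.44 [array([-0.22,  0.86, -0.11,  0.39, -1.42, -1.28])]
place 1 1.55 30 [-0.23  0.73 -0.09 -1.18 -1.46  0.83]
place 1 1.55 -50 [-0.34  0.75 -0.03 -1.11 -1.54  0.83]
place 1 -1.59 30 [ 0.94  0.9  -0.27  0.57 -1.56  1.8 ]
place 1 -1.59 -50 [ 0.86  0.84 -0.43  0.65 -1.45  1.76]
place -1 1.55 30 [-0.23  0.73 -0.09 -1.18 -1.46 -2.31]
place -1 1.55 -50 [-0.34  0.75 -0.03 -1.11 -1.54 -2.31]
place -1 -1.59 30 [ 0.94  0.9  -0.27  0.57 -1.56 -1.34]
place -1 -1.59 -50 [ 0.86  0.84 -0.43  0.65 -1.45 -1.38]
```

```bash
cat >> h.py <<'E'
def st(msg=""):
    s=bot.read_state();print(msg,"t%.1f"%s["t"],"tcp",s["tcp_pos"].round(1),"w%.1f"%s["width"],"f",np.round(s["contact_force"],1),"ff",np.round(s["finger_force"],1))
    return s
def hq(th): return list(down(np.pi/2+CY-th+np.pi))
def up(z,v=200):
    p=bot.read_state()["tcp_pos"];bot.line_to([p[0],p[1],z],velocity=v)
E
python3 - <<'E'
from h import *
p=handle(0);bot.move_gripper(80)
bot.move_ptp([p[0],p[1],170],hq(0));bot.line_to([p[0],p[1],46],velocity=100)
st("at");bot.move_gripper(5,30);st("grip")
for th in np.arange(.1,1.76,.11):
    p=handle(th);p[2]=46;bot.line_to(list(p),velocity=100,ori=hq(th))
    if int(th*100)%33==10: st(f"{th:.2f}")
s=st("end");print(handle(th).round(1))
bot.move_gripper(60);up(170)
snap("top","door1",(90,95,400,325),2.5)
E
```

```text
at t4.7 tcp [600.   20.1  46.7] w80.1 f [-0.6 -0.3  0.1] ff 0.0
grip t5.8 tcp [600.4  20.8  46. ] w11.6 f [ 3.   3.8 -2.2] ff 30.0
0.10 t6.2 tcp [577.6  30.7  46. ] w11.7 f [ 3.1  4.8 -3.6] ff 30.0
0.43 t7.4 tcp [512.8  77.2  46. ] w11.9 f [ 4.   4.4 -6.9] ff 30.0
0.76 t8.7 tcp [466.5 142.3  46. ] w11.7 f [ 6.   2.  -7.9] ff 30.0
1.09 t9.9 tcp [443.8 218.7  46. ] w12.0 f [ 7.6  0.8 -7.4] ff 30.0
1.42 t11.2 tcp [446.9 298.1  46.1] w11.9 f [ 6.6 -1.5 -2.5] ff 30.0
1.75 t12.4 tcp [475.1 371.7  46.1] w11.7 f [ 3.9 -1.8 -0.3] ff 30.0
end t12.4 tcp [475.1 371.7  46.1] w11.7 f [ 3.9 -1.8 -0.3] ff 30.0
[474.9 372.4  65. ]
```

View pics/door1.png

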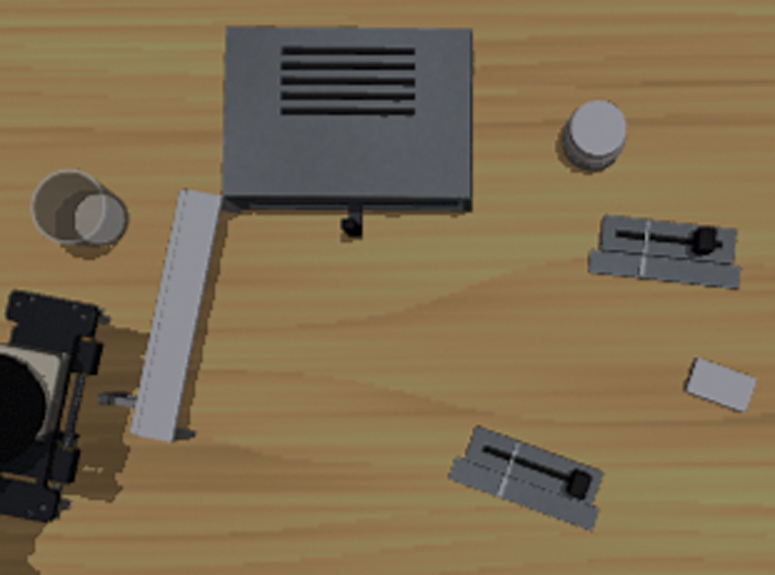

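The door stands at about 1.75 rad, clear of the cup, and the tray pull shows at crop (351,226), as expected. Next I pull the tray out.

```bash
python3 - <<'E'
from h import *
q=list(down(-np.pi/2+CY))
up(200)
g=lambda t,z:list(cab((-116-t,0,z)))
print(cast("top",np.array([351,222])/2.5+[90,95],86),cab((-116,0,0)))
bot.move_gripper(50)
bot.move_ptp(g(0,180),q);bot.line_to(g(0,53),velocity=100);bot.move_gripper(5,30);st("grip")
bot.line_to(g(85,53),velocity=80);st("half");bot.line_to(g(169,53),velocity=80);st("out")
bot.move_gripper(50);up(200)
bot.move_ptp([450,-100,300],q)
im=snap("top","tray1",(170,95,450,305),2.8)
for t in tiles(im): print(t)
E
```

```text
[[657.84765457 114.78949841  86.        ]] [655.62606654 118.75901579   0.        ]
grip t19.0 tcp [655.7 119.3  53.1] w15.5 f [-0.9  3.   1.4] ff 30.0
half t20.2 tcp [570.  120.9  53.1] w15.8 f [-0.3  6.1 -1.3] ff 30.0
out t21.4 tcp [486.  122.5  53. ] w15.8 f [-0.3  7.2 -2.5] ff 30.0
(75.2, -72.9, 17.1, 17.1, 2.356, [303.5, 399.9])
(106.9, -690.3, 142.3, 142.0, 0.437, [530.8, 385.4])
(278.0, 752.5, 89.3, 8.2, 0.028, [0.9, 327.5])
(316.0, -382.1, 16.6, 16.3, 1.56, [415.0, 308.7])
(315.2, 111.9, 119.5, 20.3, 0.208, [235.4, 311.2])
(422.8, -456.0, 69.3, 39.8, 1.864, [440.6, 269.8])
(482.8, -285.6, 69.3, 39.1, 1.21, [379.6, 247.7])
(677.1, 415.2, 47.8, 33.6, 0.01, [126.1, 180.4])
(567.4, 319.9, 279.3, 47.6, 2.944, [159.8, 220.8])
(772.5, -154.1, 61.8, 59.6, 1.559, [329.2, 145.6])
(1112.8, 146.0, 234.8, 170.3, 1.559, [222.3, 24.0])
```

View pics/tray1.png

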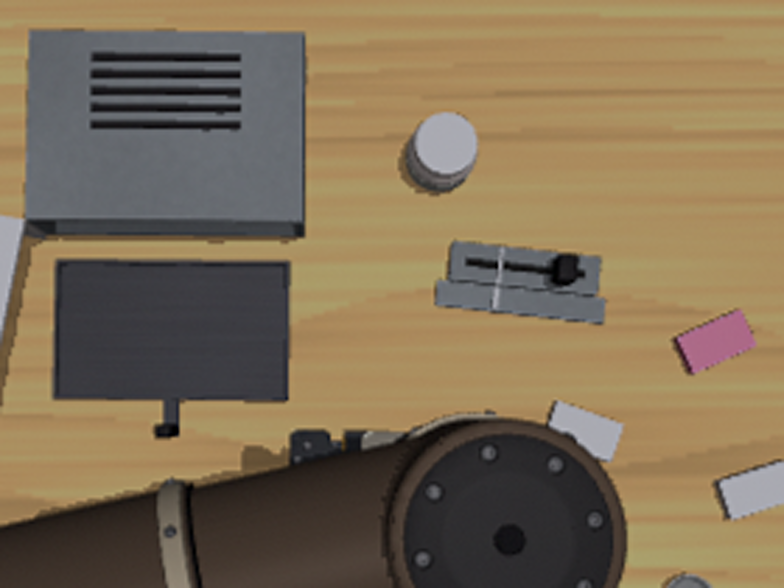

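The tray is out, at crop (55-290, 262-400). The second tile has been knocked to (423,-456) and is re-measured. Now I flip and place tile 1.

```bash
cat >> h.py <<'E'
def pick(x,y,ang,tilt=52,zt=9.5,off=2,zc=8):
    """grip flat tile by its short ends, tool tilted, heading away from robot; returns tile pose in the tool frame"""
    hd=ang-np.pi/2; e=np.array([np.cos(hd),np.sin(hd),0]);q=tool(np.deg2rad(tilt),hd,1)
    tip=np.array([x,y,zt])+off*e
    bot.move_gripper(88)
    bot.move_ptp(list(tip+[0,0,140]),list(q));bot.line_to(list(tip),velocity=90);st("down")
    bot.move_gripper(50,35);s=st("grip")
    Rt=R.from_quat(s["eef_rot"]);Rb=R.from_matrix(np.c_[e,[-e[1],e[0],0],[0,0,1]]) # tile axes: e, long, back
    rel=Rt.inv()*Rb; c=Rt.inv().apply(np.array([x,y,zc])-s["tcp_pos"])
    up(250);st("lift");return rel,c
def place(rel,c,xt,yp,tilt=70,drop=1.5):
    """pivot edge at tray x=xt, y=yp (tray out), back towards the tool, then let it fall onto its back"""
    q=tool(np.deg2rad(tilt),np.pi/2+CY,-1);Rq=R.from_quat(q)
    K=np.array([[a,b,d] for a in(-20,20) for b in(-35,35) for d in(-8,8)])
    W=Rq.apply(c+rel.apply(K)); b=(Rq*rel).apply([0,0,1]);print("back normal",b.round(2))
    low=W[W[:,2]<W[:,2].min()+1].mean(0)
    tgt=cab((-187+xt,yp,20+drop))-low
    bot.move_ptp(list(tgt+[0,0,170]),list(q));st("above")
    bot.line_to(list(tgt+[0,0,15]),velocity=120);bot.line_to(list(tgt),velocity=30);st("set")
    bot.move_gripper(88);bot.pause(.6);st("open");up(tgt[2]+170)
E
python3 - <<'E'
from h import *
r=pick(482.8,-285.7,1.21)
import pickle;pickle.dump(r,open("r.pkl","wb"))
im=snap("top","lift1",(170,95,450,305),2.8)
E
```

```text
down t29.3 tcp [ 484.8 -286.4    9.7] w87.8 f [ 1.1 -0.4 -0.3] ff 0.0
grip t29.7 tcp [ 484.7 -286.4    9.6] w69.5 f [-0.7 -0.   1. ] ff 35.0Traceback (most recent call last):
  File "<stdin>", line 2, in <module>
  File "h.py", line 59, in pick
    up(250);st("lift");return rel,c
    ~~^^^^^
  File "h.py", line 49, in up
    p=bot.read_state()["tcp_pos"];bot.line_to([p[0],p[1],z],velocity=v)
                                  ~~~~~~~~~~~^^^^^^^^^^^^^^^^^^^^^^^^^^
plant.Unreachable: the arm cannot follow that straight line within its joint ranges
```

```bash
python3 - <<'E'
s=open('h.py').read()
s=s.replace('''up(250);st("lift");return rel,c''','''up(130);st("lift");return rel,c''')
open('h.py','w').write(s)
E
python3 - <<'E'
from h import *
import pickle
s=bot.read_state();hd=1.21-np.pi/2;e=np.array([np.cos(hd),np.sin(hd),0])
Rt=R.from_quat(s["eef_rot"]);Rb=R.from_matrix(np.c_[e,[-e[1],e[0],0],[0,0,1]])
rel=Rt.inv()*Rb;c=Rt.inv().apply(np.array([482.8,-285.7,8])-s["tcp_pos"])
pickle.dump((rel,c),open("r.pkl","wb"))
up(130);st("lift")
q=tool(np.deg2rad(70),np.pi/2+CY,-1)
print(bot.solve_ik([450,-60,250],list(q)))
bot.move_ptp([450,-60,250],list(q));st("mid")
place(rel,c,-18,40)
im=snap("top","pl1",(170,95,450,305),2.8)
E
```

```text
lift t31.2 tcp [ 484.5 -286.2  129.7] w69.6 f [ 0.1  0.1 -1.4] ff 35.0
[-0.57648871  0.45507862 -0.03844078 -0.97971767 -1.84861196 -2.46257   ]
mid t33.4 tcp [450.1 -60.  249.9] w69.5 f [-1.   0.1 -0.9] ff 35.0
back normal [-0.02 -0.85 -0.53]
above t34.4 tcp [567.1 155.8 210.1] w69.7 f [ 0.4  0.8 -1.1] ff 35.0
set t36.5 tcp [567.7 156.6  40.9] w69.6 f [-0.6 -2.2  5.9] ff 35.0
open t37.6 tcp [567.7 156.7  40.9] w87.8 f [-0.1 -1.3  6.1] ff 0.0
```

View pics/pl1.png

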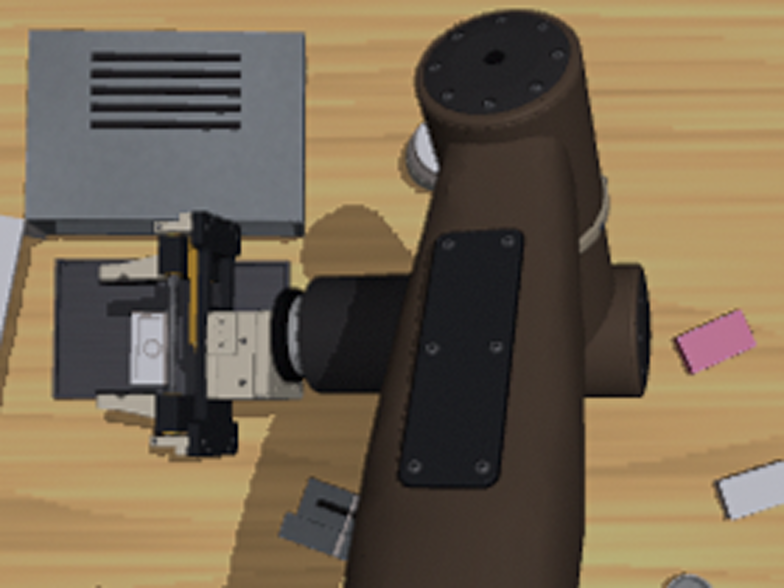

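Tile 1 lies moulded face up at crop (150,348), with its boss visible. The 6 N reading after release suggests the gripper body brushed the tray lip, so I use more elevation for tile 2. The pick re-measures its position first.

```bash
python3 - <<'E'
from h import *
q=list(tool(np.deg2rad(70),np.pi/2+CY,-1))
bot.move_ptp([450,-60,250],q)
im=snap("top")
T=[t for t in tiles(im) if 50<t[2]<85 and 30<t[3]<50]
for t in T: print(t)
t=[t for t in T if t[1]<-200]; assert len(t)==1; t=t[0]
r=pick(t[0],t[1],t[4],tilt=57,zt=10)
bot.move_ptp([450,-60,250],q);st("mid")
place(*r,-18,-30,tilt=65)
bot.move_ptp([450,-150,300],list(down(-np.pi/2+CY)))
im=snap("top","pl2",(170,95,450,305),2.8)
for t in tiles(im): print(t)
E
```

```text
(570.5, 141.4, 69.9, 39.0, 3.138, [223.7, 218.8])Traceback (most recent call last):
  File "<stdin>", line 7, in <module>
AssertionError
```

```bash
python3 - <<'E'
from h import *
q=list(tool(np.deg2rad(70),np.pi/2+CY,-1))
bot.move_ptp([450,-60,300],list(down(-np.pi/2+CY)))
im=snap("top")
T=[t for t in tiles(im) if 50<t[2]<85 and 30<t[3]<50]
for t in T: print(t)
t=[t for t in T if t[1]<-200]; assert len(t)==1; t=t[0]
r=pick(t[0],t[1],t[4],tilt=57,zt=10)
bot.move_ptp([450,-60,250],q);st("mid")
place(*r,-18,-30,tilt=65)
bot.move_ptp([450,-150,300],list(down(-np.pi/2+CY)))
im=snap("top","pl2",(170,95,450,305),2.8)
for t in tiles(im): print(t)
E
```

```text
(422.8, -456.0, 69.3, 39.8, 1.864, [440.6, 269.8])
(570.5, 141.4, 69.9, 39.0, 3.138, [223.7, 218.8])
down t46.5 tcp [ 424.9 -455.7   10.7] w87.4 f [0.  0.7 0.3] ff 0.0
grip t47.0 tcp [ 424.7 -455.5   10.3] w69.5 f [-0.7 -0.4  1.6] ff 35.0
lift t47.7 tcp [ 424.5 -454.9  129.1] w69.3 f [ 0.5 -0.1 -1.1] ff 35.0
mid t50.2 tcp [450.  -60.2 249.8] w69.9 f [ 0.3  0.1 -0.6] ff 35.0
back normal [-0.02 -0.85 -0.53]
above t51.0 tcp [565.6  86.3 209.6] w69.5 f [-0.6 -0.3 -0.4] ff 35.0
set t53.1 tcp [565.8  86.   39.6] w69.7 f [ 0.3 -0.5 -1. ] ff 35.0
open t54.3 tcp [565.8  86.   39.8] w87.7 f [-0.7 -0.2  0.7] ff 0.0
(75.2, -72.9, 17.1, 17.1, 2.356, [303.5, 399.9])
(107.1, -690.3, 142.8, 142.6, 2.18, [530.8, 385.4])
(278.0, 752.5, 89.3, 8.2, 0.028, [0.9, 327.5])
(349.3, -3.2, 120.6, 20.0, 0.09, [277.2, 298.4])
(567.0, 71.9, 69.7, 39.0, 3.134, [249.0, 219.1])
(570.5, 141.4, 69.9, 39.0, 3.138, [223.7, 218.8])
(677.1, 415.2, 47.8, 33.6, 0.01, [126.1, 180.4])
(567.5, 319.9, 279.7, 47.6, 2.944, [159.8, 220.7])
(772.5, -154.1, 61.8, 59.6, 1.559, [329.2, 145.6])
(1112.8, 146.0, 234.8, 170.3, 1.559, [222.3, 24.0])
```

View pics/pl2.png

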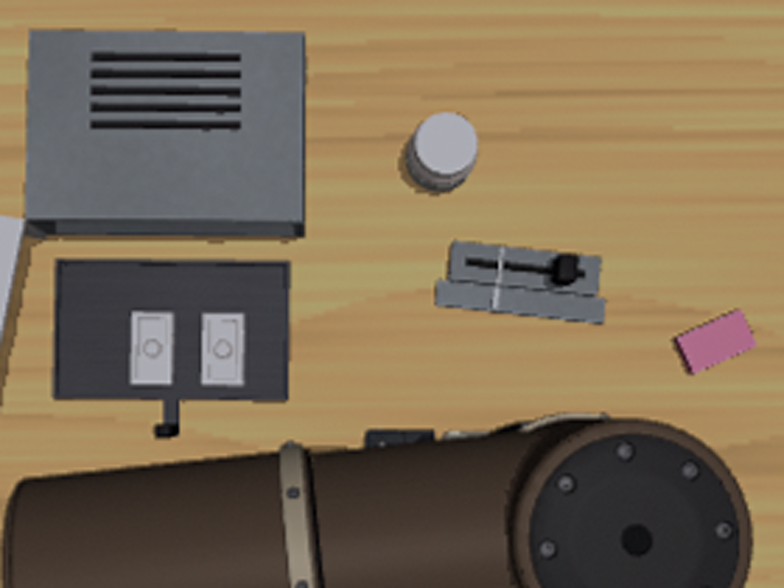

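Both tiles lie face up in the tray at crop (152,348) and (223,349), flat and apart. Now I push the tray home and shut the door.

```bash
python3 - <<'E'
from h import *
q=list(down(-np.pi/2+CY));g=lambda t,z:list(cab((-116-t,0,z)))
bot.move_gripper(60)
bot.move_ptp(g(169,200),q);bot.line_to(g(169,53),velocity=100);bot.move_gripper(5,30);st("grip")
bot.line_to(g(80,53),velocity=60);bot.line_to(g(8,53),velocity=60);st("near");bot.line_to(g(-1,53),velocity=20);st("home")
bot.move_gripper(50);up(200)
p=handle(1.75);bot.move_ptp([p[0],p[1],200],hq(1.75))
snap("top","home",(90,95,400,325),2.5)
bot.line_to([p[0],p[1],46],velocity=100);bot.move_gripper(5,30);st("door grip")
for th in list(np.arange(1.64,.05,-.11))+[-.004]:
    p=handle(th);p[2]=46;bot.line_to(list(p),velocity=100 if th>.1 else 40,ori=hq(th))
st("shut");bot.pause(.3)
bot.move_gripper(60);up(200);bot.move_ptp([450,-150,300],list(down(-np.pi/2+CY)))
im=snap("top","shut",(170,95,450,305),2.8)
E
```

```text
grip t62.9 tcp [486.8 122.6  53. ] w15.6 f [ 0.3  2.3 -0.9] ff 30.0
near t65.9 tcp [648.9 119.4  53. ] w15.8 f [ 0.9  5.4 -0.6] ff 30.0
home t66.5 tcp [656.  119.3  53. ] w15.7 f [-6.6  7.8  4.8] ff 30.0
door grip t72.6 tcp [475.2 372.2  46. ] w12.1 f [ 2.  -1.2 -1.1] ff 30.0
shut t80.0 tcp [600.6  20.4  46.1] w11.6 f [ 3.3  4.8 -2.7] ff 30.0
```

View pics/shut.png

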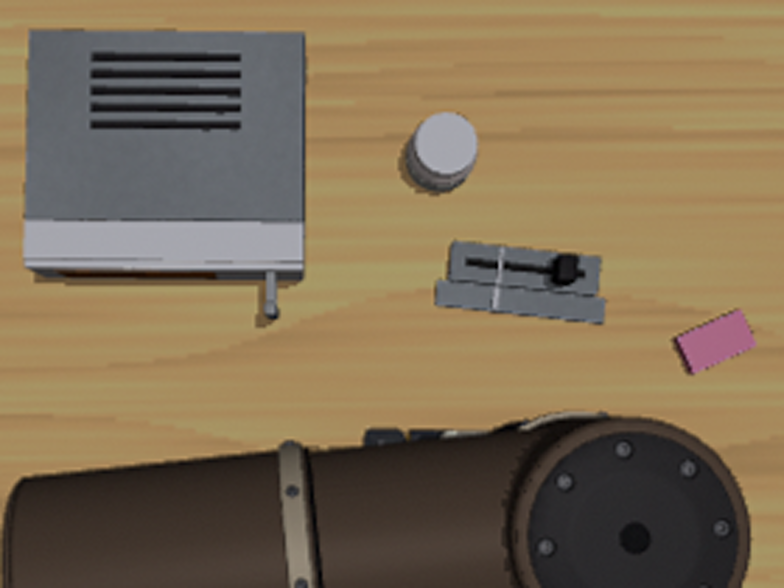

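View pics/home.png

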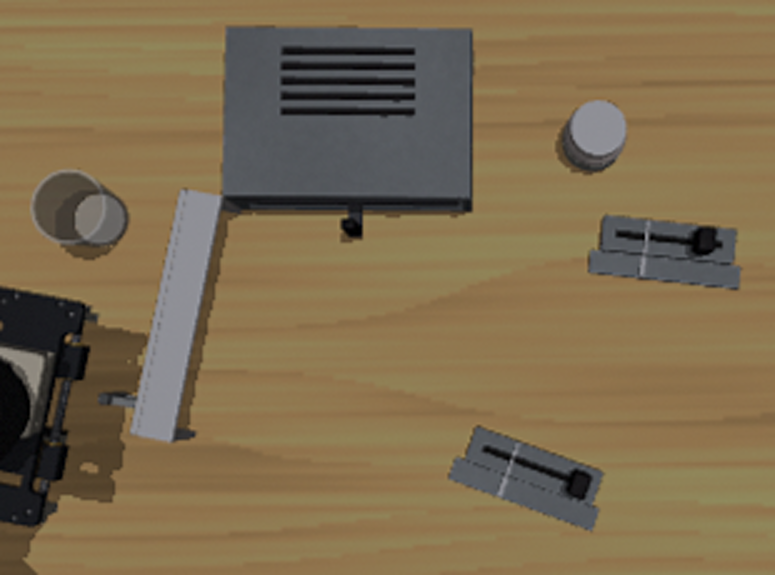

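The door is shut, the tray went home, and the cup and jar are unmoved. Now I measure the slider's mark precisely.

```bash
python3 - <<'E'
from h import *
im=np.mean([bot.camera("top").astype(float) for _ in range(4)],0)
print("tray/door ok; base px region")
u=np.array([.1235,.9923])
v=im.min(2)  # whitest
for r in range(182,208):
    row=v[r,335:364]; b=np.median(row); w=np.clip(row-b-12,0,None); 
    k=row.argmax(); sl=slice(max(k-3,0),k+4); ww=np.clip(row[sl]-b-5,0,None)
    if row[k]-b>25:
        c=335+np.arange(29)[sl]@ww/ww.sum(); z=14 if r<196 else 6
        p=cast("top",[c,r],z)[0]; print(r,round(c,2),round(row[k]-b),p[:2].round(1),"s",round(p[:2]@u,1))
g=im.max(2)
m=(g<45); m[:176]=0;m[210:]=0;m[:,:325]=0;m[:,395:]=0
for r in range(184,200): print(r,"".join("#" if x else "." for x in m[r,330:392]))
E
```

```text
tray/door ok; base px region
183 349.71 32 [ 666.1 -210.3] s -126.5
184 348.84 49 [ 663.3 -207.8] s -124.3
185 348.93 38 [ 660.5 -208. ] s -124.9
186 348.51 29 [ 657.7 -206.8] s -124.0
187 348.14 38 [ 654.9 -205.7] s -123.2
188 348.25 72 [ 652.1 -206. ] s -123.9
189 348.31 119 [ 649.3 -206.1] s -124.3
190 348.31 130 [ 646.5 -206. ] s -124.6
191 347.67 66 [ 643.7 -204.2] s -123.1
192 348.17 36 [ 640.9 -205.5] s -124.8
193 348.21 44 [ 638.1 -205.6] s -125.2
194 347.75 38 [ 635.3 -204.2] s -124.2
195 347.58 43 [ 632.5 -203.7] s -124.0
197 346.97 28 [ 627.7 -203.1] s -124.0
198 346.95 58 [ 624.9 -203. ] s -124.2
199 346.92 64 [ 622.1 -202.8] s -124.4
200 346.9 63 [ 619.2 -202.7] s -124.7
201 346.62 52 [ 616.4 -201.8] s -124.2
202 346.55 52 [ 613.6 -201.6] s -124.3
203 346.55 53 [ 610.8 -201.5] s -124.5
204 346.36 57 [ 608. -201.] s -124.3
184 ..............................................................
185 ..............................................................
186 .......................................#######................
187 ......................................########................
188 .......######........................#########................
189 .......###########..###..............#########................
190 .............#####..############...###########................
191 .......................########################...............
192 ................................#################.............
193 ....................................#############.............
194 ....................................##########................
195 ....................................#########.................
196 ......................................######..................
197 ..............................................................
198 ..............................................................
199 ..............................................................
```

The mark is at s = -124.3, which matches the base geometry (-124.4).

```bash
python3 - <<'E'
from h import *
u=np.array([.1235,.9923]);n=np.array([.9923,-.1235])
P=lambda s,z:list(u*s+n*668.8)+[z]
q=list(down(np.arctan2(u[1],u[0])-np.pi))
bot.move_gripper(64)
bot.move_ptp(P(-185,160),q);bot.line_to(P(-185,26),velocity=80);st("down");bot.move_gripper(5,25);s=st("grip")
print("s grip",s["tcp_pos"][:2]@u)
bot.line_to(P(-124.3,26),velocity=60);bot.pause(.3);s=st("moved");print("s",s["tcp_pos"][:2]@u)
bot.move_gripper(50);up(200);bot.move_ptp([450,-60,300],list(down(-np.pi/2+CY)))
snap("top","slid",(170,95,450,305),2.8);st()
E
```

```text
down t86.6 tcp [ 641.2 -266.2   26.6] w63.9 f [-0.4 -0.4  0.8] ff 0.0
grip t87.4 tcp [ 640.8 -266.2   26. ] w19.5 f [-0.1  0.5  0.4] ff 25.0
s grip -184.97738040270795
moved t88.8 tcp [ 648.2 -206.1   26. ] w19.5 f [-0.4  1.5  0.3] ff 25.0
s -124.41330520708493
 t91.7 tcp [450.7 -60.2 299.2] w49.9 f [-0.1  0.4 -0.1] ff 0.0
```

View pics/slid.png

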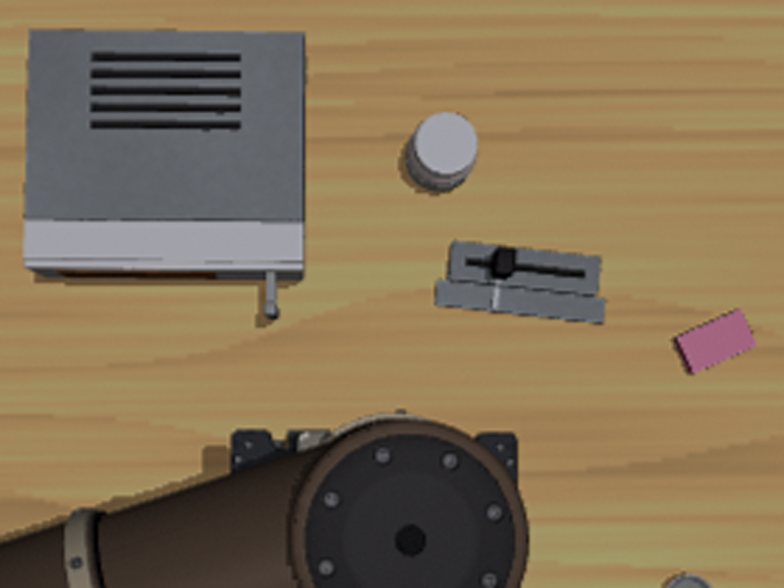

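The grip at crop (503,263) sits over the mark line at (499,285), with the door shut and nothing touched.

```bash
python3 -c "
from plant import bot
print(bot.close_job())"
```

```text
the job is handed in; nothing more can be done
None
```

I handed the job in; the hand-in returned no verdict. By my own checks, both tiles lie moulded face up in the tray, the tray is home, the door is shut, the slider is at the mark (gripper position within about 0.1 mm of the measured mark line), and the cup and jar are where they were.

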